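Calibrate the jeweller's balance with the stylus

TASK

The calibration weight already stands on the balance's pan: take the stylus from its stand and, with its tip, press the red-ringed recessed calibration button fully home, keep it down for about a second and let it spring back. Then put the stylus back upright in its stand, collar resting on the wood, and let go. Do not press the green-ringed button, do not disturb the weight on the pan, and leave the hammer, pliers and bangle where they lie.

Things in the scene. Friction and masses are not known exactly. Their poses are not given: they have to be found in the camera images.
- scale: white balance fixed to the bench, 240 mm deep (x), 190 mm wide (y). Origin under it on the bench; x from its front to its back, y left as seen from the front, z up. Sloping console in front (x -110 to -23 mm), rising from 32 mm above the bench at its front edge to 80 mm; behind it a housing 80 mm high; steel pan, radius 60 mm, top 90 mm above the bench, centre at x = 55 mm.
- cal_mouth (a point): centre of the red-ringed well's mouth, in the console's surface (sloping 35 deg). z: the well's axis, out of the panel (up and to the balance's front, 35 deg from vertical); x: up the slope; y: left seen from the front. Straight bore 13 mm wide, 2 mm chamfer; the red button's flat face is 25 mm down. The panel reaches 28 mm down-slope and 56 mm up-slope from here.
- unit_mouth (a point): centre of the mouth of the green-ringed well, the same in all sizes and axes, 52 mm to the right (-y) of the red one. Not to be pressed.
- cal_button (a joint): travel of the red button along its well (m): 0 at rest, 0.005 fully home. Spring: 2 N to start it, 5 N fully home; springs back by itself.
- unit_button (a joint): travel of the green button (m), the same kind.
- stylus: loose round stylus, about 60 g, in its stand, tip down. Origin: centre of the underside of its brass collar; z along its axis, from tip to handle. Collar 24 mm wide, z = 0 to 5 mm; blue handle 16 mm wide, z = 5 to 61 mm (top); steel shaft 6 mm wide, from z = 0 down to the round tip at z = -45 mm.
- stylus_tip (a point): the very tip of the stylus, 45 mm below the collar's underside; axes as the stylus.
- stand_hole (a point): centre of the mouth of the hole in the stylus stand, on the top face of a wooden block 60 x 60 mm, 55 mm high, fixed to the bench. The vertical hole is 12.5 mm wide, 52 mm deep, with a 2 mm chamfer. With the stylus home its collar rests on the top face: the stylus's origin is then at this point.
- weight: brass calibration weight, 200 g, 30 mm wide, 43 mm high with a knob on top, standing loose on the pan. Origin at the centre of its underside.
- hammer: bench hammer with a wooden handle lying on the bench, about 240 mm long, handle along its x; bystander.
- pliers: pliers with orange handles lying on the bench, 170 mm long along x, origin at the pivot on the bench; bystander.
- bangle: silver bangle with red and green stones lying flat on the bench, 67 mm across, 16 mm high, origin at its centre on the bench; bystander.
Mind the look-alikes: they are no part of the job. What is meant by the stylus is not orange or pink, and is the smaller of those in its own colour.

How it is judged:
By the outcome, as a careful person would: the job done as asked, in the order asked, and still so for the second after the job is handed in, with the robot touching nothing.
It also fails if it takes over 58 s, if anything falls off the work surface, if the arm or the gripper's body presses on something with over 40 N, if the wrist force passes 120 N, or if a joint passes its speed limit or range.

ROBOT

A 6-joint arm with a two-finger parallel gripper is mounted at the origin on the work surface. World frame = base frame: x ahead of the robot, y to its left, z up, the work surface at z = 0. Lengths are in m, angles in rad, forces in N, time in s.
With the tool pointing down it reaches from about 0.225 to 0.875 m from the base axis. Payload 3.4 kg.
Tool frame: the origin (TCP) lies at the very end of the fingers, on their centre line; the grasp point (between the pads) lies 19 mm behind it; z points along the fingers, y is the direction in which the jaws open and shut (so a half turn about z gives the same grasp; the last joint's range is limited). The gripper opens to 85 mm and grips with 20 to 120 N. Pads are 22 mm wide; open, the fingers measure 114 mm over their backs; the gripper's body (76 mm by 85 mm) begins 54 mm behind the grasp point. The pads swing forward as they close: fully open they stand 13 mm farther back than shut.
Start: joints at [1.203, 0.276, 1.505, -0, 1.361, -0.121], TCP at [0.14, 0.558, 0.231] pointing down, gripper open.
Joint ranges: [-2.89, 2.89], [-0.75, 2.08], [0.22, 2.7], [-1.18, 4.32], [0.11, 2.71], [-2.7, 2.7]. Speed limits (rad/s): [2.57, 2.57, 3.14, 3.14, 3.14, 3.14].

INTERFACE

Orientations are given as a unit quaternion [w, x, y, z].
In Python, from rig import manip gives the robot as it stands. The module is installed in compiled form; this text tells all that it offers.
- The arm moves only by the tool carry_out, never from a script. Its argument "moves" is one flat list of numbers, 5 for each row, row after row: the opening in per cent of the stroke, from 0 (shut) to 100 (fully open), then the shift along the world's x, y, z in cm, then the turn about the world's z in rad. A call has exactly 10 rows; each row shifts and turns the commanded pose from where the row before left it; what a row does not reach is not made up. A row lasts 1/10 s, in which the tool goes at most 50 mm and 8.59 degrees, less where a joint would pass 70% of its speed; a pose out of reach is approached as far as the arm can. A call is refused whole if a number of a shift passes 5 or a number of a turn 0.15, either way. A call with a gripper value outside its range is refused whole. The fingers move at their own pace and stop on an object; "squeeze" is the grip in N (left out, the last holds). Time passes only in rows, so rows that do not move let the fingers close, or fill a call up. It gives the time, the measured TCP pose, the force and the opening at its end, in the units of the state.
- manip.get_state(): the state, without advancing time (a new reading comes with each control period).
- manip.get_image(name): name is "scene" or "top" or "wrist"; returns the picture (384x512x3 uint8, red, green, blue); there is no depth.
- manip.camera_info(name): a dict with "fov_y" (degrees; the focal length in pixels is half the picture's height over the tangent of half this angle, whatever the lens; pixels are square), "cx", "cy" (the principal point, pixels), "rvec" (rotation vector, rad) and "tvec" (3), from world to camera coordinates, as OpenCV has them; the wrist camera has in their place "hand_eye" (4x4, takes a point from camera to tool coordinates, whose origin is the TCP and whose axes are the flange's). Camera axes: x right, y down, z forward; pixel columns grow to the right and rows downward; lengths in m; the calibration is good to about 2 mm. A picture is of the moment at which its call begins: read the wrist's pose just before it. camera_info takes no time and is no camera call.
- manip.sign_off(): hands the job in, once; it reports no verdict.
The state is a dict: "clock": time; "qpos": joint angles; "qd": joint speeds; "effort": joint torques, N m; "position": TCP position; "ee_rot": TCP orientation; "contact_force": force on the tool from outside, world axes, zero at the start; "moment": the same for the moment, N m; "width": finger opening in m.
Only numpy, scipy, OpenCV 4.12 (cv2) and the standard library are available. Lean on these libraries where they do the work, as an engineer would, in place of code of your own. Each camera call takes 0.05 s, during which the arm holds its last target. There are 200 camera calls.

## Working session

There is one attempt and no reset: what is moved stays moved. The work goes in short steps, Python scripts to look and compute and a tool call to move; the robot and the scene stay as the last step left them, time stands still between calls to the robot, and variables do not carry over. Pictures are saved under pics/ and viewed, about 8 in all and at most 12, crops included, and the job is handed in when it is done.

Besides the shell and the picture viewer there is one more tool, called after "Request:" by a JSON object that holds its "op" and its "data", one argument or row to a line. carry_out: Moves the arm, as the interface text tells. Its arguments: {"type":"object","properties":{"moves":{"type":"array","items":{"type":"number"}},"squeeze":{"type":"number"}},"required":["moves"]}

```bash
mkdir -p pics; cat > h.py <<'E'
import numpy as np, cv2
from rig import manip
def info(n):
    c=manip.camera_info(n); f=192/np.tan(np.radians(c['fov_y'])/2)
    return c,np.array([[f,0,c['cx']],[0,f,c['cy']],[0,0,1]])
E
python3 - <<'E'
from h import *
for n in ("scene","top"):
    c,K=info(n); print(n,c)
    im=manip.get_image(n); np.save(f'pics/{n}.npy',im)
    cv2.imwrite(f'pics/{n}1.png',cv2.resize(im[...,::-1],(800,600),interpolation=cv2.INTER_CUBIC))
print(manip.camera_info("wrist")); print(manip.get_state())
E
```

```text
scene {'fov_y': 56.93060037775922, 'cx': 252.83328135958294, 'cy': 195.8170290295319, 'rvec': array([ 1.4006602 ,  2.17849156, -0.91080687]), 'tvec': array([ 0.23014947, -0.3380621 ,  1.4326313 ])}
top {'fov_y': 42.00742558092394, 'cx': 267.42229022516887, 'cy': 195.5786055258429, 'rvec': array([ 2.12070341, -2.13179082,  0.20447104]), 'tvec': array([0.00727538, 0.59700349, 1.62741738])}
{'fov_y': 63.603317338506855, 'cx': 257.10331671896904, 'cy': 190.65378593272567, 'hand_eye': array([[-1.83231930e-03, -9.62366860e-01, -2.71747436e-01,
         6.76335321e-02],
       [ 9.99998157e-01, -1.60759325e-03, -1.04958286e-03,
        -3.43312823e-04],
       [ 5.73224423e-04, -2.71748858e-01,  9.62368032e-01,
        -1.43012341e-01],
       [ 0.00000000e+00,  0.00000000e+00,  0.00000000e+00,
         1.00000000e+00]])}
{'clock': 0.1, 'qpos': array([ 1.20302066e+00,  2.76565162e-01,  1.50597755e+00,  6.87859683e-06,
        1.36068650e+00, -1.20996243e-01]), 'qd': array([ 0.0004381 , -0.00184025, -0.00399354,  0.00053625,  0.00122685,
       -0.00049004]), 'effort': array([ 2.43966424e-03, -4.17706275e+01, -2.46401632e+01, -1.47125743e-04,
        5.91059506e-03,  2.47318360e-05]), 'position': array([0.14030104, 0.55715933, 0.2305187 ]), 'ee_rot': array([-2.01253946e-04,  1.23077522e-01,  9.92396722e-01, -7.93149180e-04]), 'contact_force': array([-0.65070415,  1.28426246, -0.37571319]), 'moment': array([-0.00479041,  0.003843  ,  0.02199908]), 'width': 0.08528230376113644}
```

View pics/scene1.png

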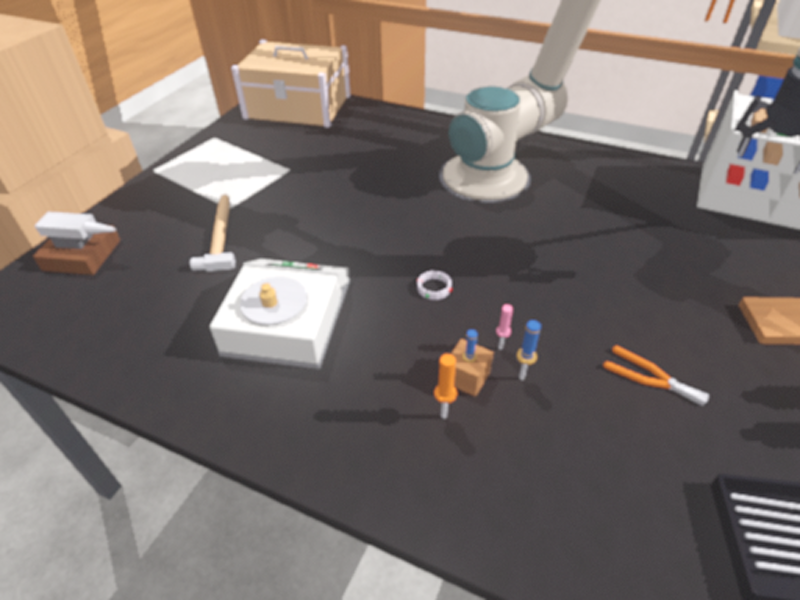

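View pics/top1.png

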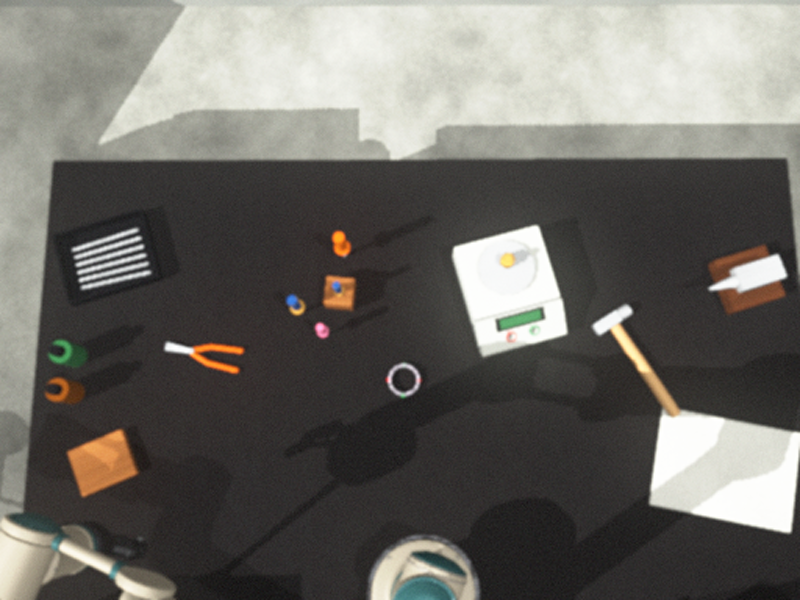

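The scene view shows the small blue stylus in its wooden block at (472,340), with the larger blue one at (530,340), pink at (505,320) and orange at (447,375). The balance is at (280,310) and its console faces the robot. In the top view the stylus is at (337,287), the red ring at (511,337) and the green ring at (535,330).

```bash
cat >> h.py <<'E'
def P(n):
    c,K=info(n); R=cv2.Rodrigues(c['rvec'])[0]; return K@np.c_[R,c['tvec']]
def tri(Ps,uvs):
    A=np.vstack([[u*p[2]-p[0],v*p[2]-p[1]] for p,(u,v) in zip(Ps,uvs)])
    X=np.linalg.svd(A)[2][-1]; X=X[:3]/X[3]
    r=[np.round((p@np.r_[X,1])[:2]/(p@np.r_[X,1])[2]-uv,1).tolist() for p,uv in zip(Ps,uvs)]
    return X,r
def ray(p,uv,z):
    M=np.c_[p[:,0],p[:,1],-np.r_[uv,1]]; return np.linalg.solve(M,-(p[:,2]*z+p[:,3]))[:2]
def Rq(q): 
    from scipy.spatial.transform import Rotation as R
    return R.from_quat(np.r_[q[1:],q[0]]).as_matrix()
def wristshot(name):
    s=manip.get_state(); im=manip.get_image('wrist'); c,K=info('wrist')
    T=np.eye(4); T[:3,:3]=Rq(s['ee_rot']); T[:3,3]=s['position']
    p=K@np.linalg.inv(T@c['hand_eye'])[:3]; np.save(f'pics/{name}P.npy',p); np.save(f'pics/{name}.npy',im)
    return im,p,s
E
python3 - <<'E'
from h import *
Ps=[P('scene'),P('top')]
D=dict(stylus=((472,333),(337,286)),red=((313,266),(511,337)),green=((288,264),(535,330)),big=((533,324),(292,300)),orange=((447,358),(340,237)),pink=((507,308),(320,328)),wt=((268,287),(507,258)))
for k,v in D.items():
    X,r=tri(Ps,np.array(v)/1.5625); print(k,X.round(3),r)
print(ray(Ps[1],np.array((337,286))/1.5625,.116), ray(Ps[1],np.array((511,337))/1.5625,.048),ray(Ps[1],np.array((535,330))/1.5625,.048))
E
```

```text
stylus [0.629 0.175 0.11 ] [[-1.6, -0.1], [-0.6, 0.2]]
red [ 0.529 -0.195  0.044] [[-1.0, -0.1], [-0.4, 0.2]]
green [ 0.543 -0.247  0.044] [[-1.3, -0.1], [-0.5, 0.3]]
big [0.594 0.264 0.137] [[-1.2, -0.1], [-0.5, 0.1]]
orange [0.724 0.167 0.148] [[-1.7, -0.1], [-0.6, 0.2]]
pink [0.542 0.21  0.101] [[-1.1, -0.1], [-0.5, 0.1]]
wt [ 0.684 -0.181  0.125] [[-1.0, -0.1], [-0.3, 0.2]]
[0.62803181 0.17280837] [ 0.52885289 -0.19569883] [ 0.5438173  -0.24782845]
```

Request:
{"op": "carry_out", "data": {
  "moves": [50, 3.7, -2.9, 0, -0.13, 50, 3.7, -2.9, 0, -0.13, 50, 3.7, -2.9, 0, -0.13, 50, 3.7, -2.9, 0, -0.13, 50, 3.7, -2.9, 0, -0.13, 50, 3.7, -2.9, 0, -0.13, 50, 3.7, -2.9, 0, -0.13, 50, 3.7, -2.9, 0, -0.13, 50, 3.7, -2.9, 0, -0.13, 50, 3.7, -2.9, 0, -0.13]
}}

```text
clock: 1.1
position: [0.5116, 0.2661, 0.231]
ee_rot: [-0.0, 0.701, 0.714, -0.0]
contact_force: [0.3, 1.3, 0.3]
width: 0.0427
```

Request:
{"op": "carry_out", "data": {
  "moves": [50, 3.9, -3.1, 0, -0.03, 50, 3.9, -3.1, 0, 0, 50, 4.0, -3.2, 0, 0, 50, 0, 0, 0, 0, 50, 0, 0, 0, 0, 50, 0, 0, 0, 0, 50, 0, 0, 0, 0, 50, 0, 0, 0, 0, 50, 0, 0, 0, 0, 50, 0, 0, 0, 0]
}}

```text
clock: 2.1
position: [0.6271, 0.1749, 0.2316]
ee_rot: [0.0, 0.709, 0.705, 0.0]
contact_force: [0.3, -0.0, -0.2]
width: 0.0429
```

```bash
python3 - <<'E'
from h import *
im,p,s=wristshot('w1'); print(s['position'],s['ee_rot'],s['width'],s['clock'])
for X in ([.628,.173,.116],[.628,.173,.055]):
    x=p@np.r_[X,1]; print(x[:2]/x[2])
cv2.imwrite('pics/w1.png',cv2.resize(im[...,::-1],(800,600),interpolation=cv2.INTER_CUBIC))
E
```

```text
[0.62714549 0.17494255 0.23164064] [1.52677577e-04 7.08889863e-01 7.05319150e-01 1.88772041e-04] 0.04291858728890256 2.1
[256.93563865 187.32155224]
[256.89905235 172.21396646]
```

View pics/w1.png

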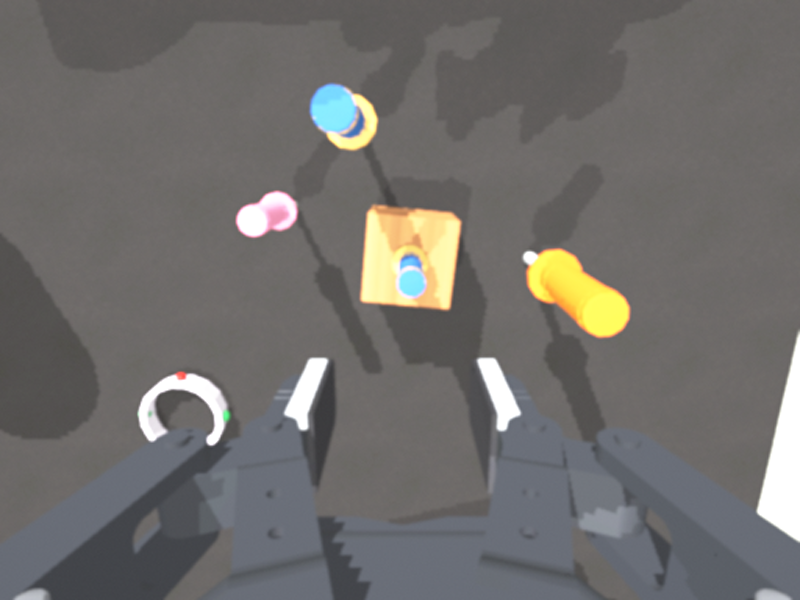

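The wrist view shows the stylus top at (411,284), with its block's top face centred at about (410,260). The neighbours are clear of the jaws.

```bash
python3 - <<'E'
from h import *
p=np.load('pics/w1P.npy')
print(ray(p,np.array((411,284))/1.5625,.116),ray(p,np.array((410.5,260))/1.5625,.055),ray(p,np.array((411,258))/1.5625,.060))
print(tri([p,P('top'),P('scene')],[np.array((411,284))/1.5625,np.array((337,286))/1.5625,np.array((472,333))/1.5625]))
E
```

```text
[0.63329064 0.17792263] [0.63415287 0.17919153] [0.63439459 0.18153012]
(array([0.62983908, 0.17559896, 0.11008337]), [[-4.0, 0.9], [-0.7, -0.2], [-1.6, 0.2]])
```

Request:
{"op": "carry_out", "data": {
  "moves": [50, 0.5, 0.3, 0, 0, 50, 0, 0, -4, 0, 50, 0, 0, -4, 0, 50, 0, 0, -4, 0, 50, 0, 0, -3.4, 0, 50, 0, 0, 0, 0, 0, 0, 0, 0, 0, 0, 0, 0, 0, 0, 0, 0, 0, 0, 0, 0, 0, 0, 0, 0],
  "squeeze": 20
}}

```text
clock: 3.15
position: [0.6336, 0.1776, 0.0792]
ee_rot: [0.001, 0.709, 0.705, 0.001]
contact_force: [0.6, 0.2, 1.5]
width: 0.0153
```

Request:
{"op": "carry_out", "data": {
  "moves": [0, 0, 0, 0, 0, 0, 0, 0, 0, 0, 0, 0, 0, 0, 0, 0, 0, 0, 0, 0, 0, 0, 0, 0.5, 0, 0, 0, 0, 0.5, 0, 0, 0, 0, 0.5, 0, 0, 0, 0, 0.5, 0, 0, 0, 0, 0, 0, 0, 0, 0, 0, 0]
}}

```text
clock: 4.15
position: [0.6326, 0.1774, 0.0974]
ee_rot: [0.0, 0.709, 0.705, 0.0]
contact_force: [-0.4, -0.2, -0.7]
width: 0.0155
```

```bash
python3 - <<'E'
from h import *
im,p,s=wristshot('w2'); print(s['position'],s['width'],s['clock'],s['contact_force'],s['moment'])
cv2.imwrite('pics/w2.png',cv2.resize(im[...,::-1],(800,600),interpolation=cv2.INTER_CUBIC))
E
```

```text
[0.63255234 0.17735678 0.09740372] 0.015512915989307567 4.15 [-0.43842839 -0.23777187 -0.65687202] [ 0.00853891 -0.00992647 -0.02385405]
```

View pics/w2.png

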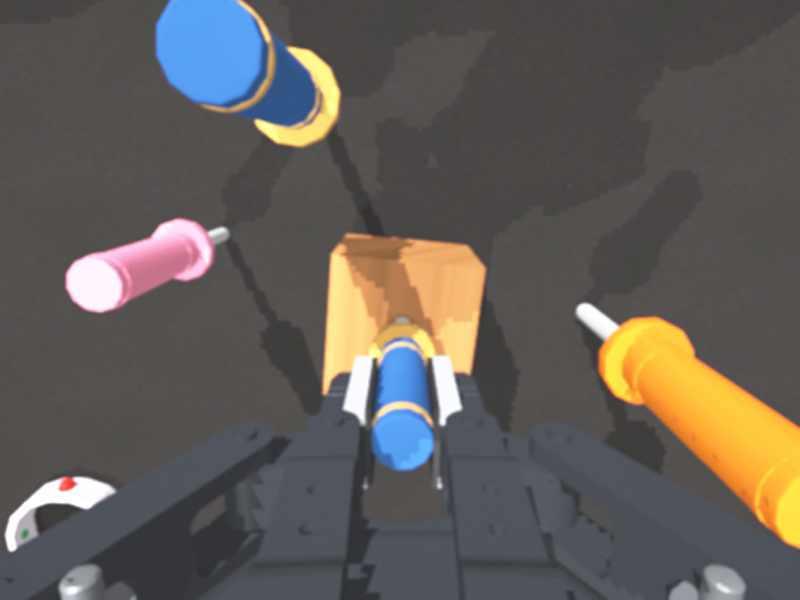

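The wrist view shows the stylus held square between the pads, its top at (402,440) and its collar at (402,340), lifted about 19 mm with the shaft still in the hole. The tool can only point down, so I'll pivot the stylus between the pads against the hole's rim until it leans 35°.

Request:
{"op": "carry_out", "data": {
  "moves": [0, 0, 0, 1.9, 0, 0, 0, -0.87, 0, 0, 0, 0, -0.57, -0.04, 0, 0, 0, -0.57, -0.08, 0, 0, 0, -0.56, -0.11, 0, 0, 0, -0.55, -0.16, 0, 0, 0, -0.54, -0.2, 0, 0, 0, -0.53, -0.23, 0, 0, 0, -0.5, -0.27, 0, 0, 0, -0.49, -0.3, 0]
}}

```text
clock: 5.2
position: [0.6324, 0.1248, 0.1021]
ee_rot: [0.0, 0.709, 0.705, -0.0]
contact_force: [-0.2, 2.4, 1.9]
width: 0.0154
```

```bash
python3 - <<'E'
from h import *
im,p,s=wristshot('w3'); print(s['position'],s['width'],s['clock'],s['contact_force'],s['moment'])
cv2.imwrite('pics/w3.png',cv2.resize(im[...,::-1],(800,600),interpolation=cv2.INTER_CUBIC))
E
```

```text
[0.63244614 0.12481074 0.10207804] 0.015433512296083397 5.2 [-0.24846954  2.38126227  1.90494213] [ 0.51216862 -0.0385976  -0.06510044]
```

View pics/w3.png

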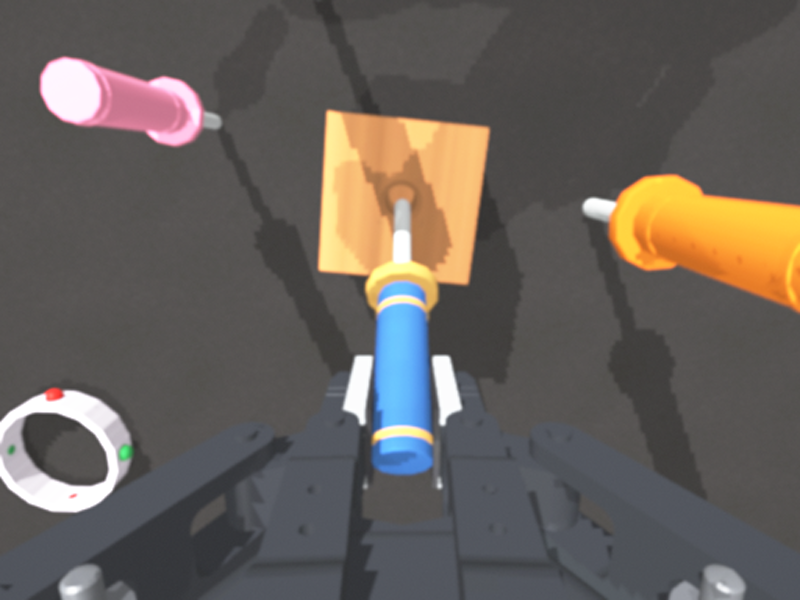

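The stylus has pivoted. Its top is now at (403,457), the collar at (402,287), and the shaft enters the hole at (402,197). Next I'll work out the tilt and the tip position in tool coordinates.

```bash
python3 - <<'E'
from h import *
from scipy.optimize import least_squares
# tool down, tool x = world +y. axis plane coords: a=tool x (mm), u=up from TCP
c,K=info('wrist'); H=np.linalg.inv(c['hand_eye'])
def v(a,u):
    x=K@(H@np.array([a,0,-u,1]))[:3]; return x[1]/x[2]*1.5625
for h in (.017,.020,.023):
    def pts(d,s,th,z): # z along stylus, s=z of pivot
        return d-np.sin(th)*(z-s), h+np.cos(th)*(z-s)
    f=lambda q:[v(*pts(q[0],h+.024,0,.061))-440, v(*pts(q[0],q[2],q[1],.061))-457, v(*pts(q[0],q[2],q[1],.0025))-287]
    r=least_squares(f,[0,.6,.043],x_scale=[.01,.1,.01]); d,th,s=r.x
    print(h,'d',d.round(4),'deg',np.degrees(th).round(1),'s',s.round(4),'tip a,u',np.round(pts(d,s,th,-.045),4),abs(r.fun).max())
p=np.load('pics/w3P.npy')
q=np.array([[327,110],[489,127],[468,285],[319,270]])/1.5625
C=[ray(p,x,.055) for x in q]; print(np.round(C,4),np.mean(C,0), np.linalg.norm(np.diff(C,axis=0),axis=1))
print('hole',ray(p,np.array((401,194))/1.5625,.055))
E
```

```text
0.017 d 0.0015 deg 36.6 s 0.0449 tip a,u [ 0.0551 -0.0552] 1.1368683772161603e-13
0.02 d 0.0015 deg 35.5 s 0.0466 tip a,u [ 0.0546 -0.0546] 5.684341886080802e-14
0.023 d 0.0015 deg 34.4 s 0.0483 tip a,u [ 0.0542 -0.054 ] 1.7053025658242404e-13
[[0.6065 0.2112]
 [0.6664 0.2049]
 [0.6604 0.1444]
 [0.6003 0.1511]] [0.63339485 0.17789958] [0.06016709 0.06074297 0.0604022 ]
hole [0.63350318 0.18074889]
```

Request:
{"op": "carry_out", "data": {
  "moves": [0, 0, 0, 5, 0, 0, -1.5, -3.6, 0, -0.14, 0, -2.1, -3.9, 0, -0.145, 0, -2.1, -3.9, 0, -0.145, 0, -2.1, -3.9, 0, -0.145, 0, -2.1, -3.9, 0, -0.145, 0, -2.1, -3.9, 0, -0.145, 0, -2.1, -3.9, 0, -0.145, 0, -2.1, -3.9, 0, -0.145, 0, -2.1, -3.4, 0, -0.14],
  "squeeze": 60
}}

```text
clock: 6.25
position: [0.4474, -0.2198, 0.1519]
ee_rot: [0.001, 0.991, 0.132, -0.001]
contact_force: [0.5, -0.2, 0.3]
width: 0.0146
```

Request:
{"op": "carry_out", "data": {
  "moves": [0, 0, 0, 0, 0, 0, 0, 0, 0, 0, 0, 0, 0, 0, 0, 0, 0, 0, 0, 0, 0, 0, 0, 0, 0, 0, 0, 0, 0, 0, 0, 0, 0, 0, 0, 0, 0, 0, 0, 0, 0, 0, 0, 0, 0, 0, 0, 0, 0, 0]
}}

```text
clock: 7.25
position: [0.4495, -0.2174, 0.1524]
ee_rot: [0.0, 0.991, 0.135, 0.0]
contact_force: [0.4, -0.9, -0.2]
width: 0.0144
```

```bash
python3 - <<'E'
from h import *
im,p,s=wristshot('w4'); print(s['position'],s['ee_rot'],s['width'],s['clock'],s['contact_force'],s['moment'],s['qpos'])
cv2.imwrite('pics/w4.png',cv2.resize(im[...,::-1],(800,600),interpolation=cv2.INTER_CUBIC))
E
```

```text
[ 0.44954076 -0.21740675  0.15243953] [5.55842356e-05 9.90912390e-01 1.34508859e-01 1.19368705e-05] 0.014378241921107399 7.25 [ 0.35211055 -0.85048656 -0.24879119] [-0.01193803 -0.02992764 -0.01049448] [-5.89839415e-01  2.22889644e-01  1.78783162e+00 -7.44964320e-05
  1.13077982e+00  7.11153040e-01]
```

View pics/w4.png

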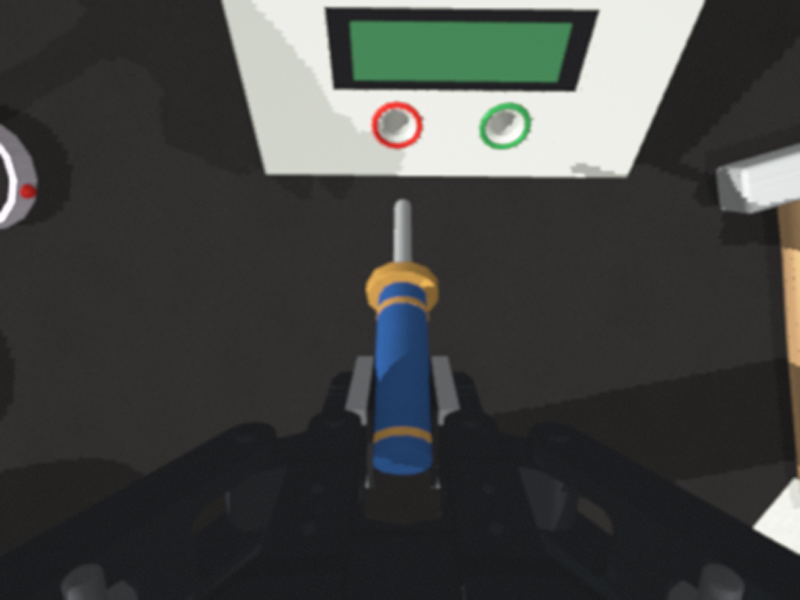

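The view shows the red ring at (397,125), green at (505,126), and the stylus tip at (402,200), lined up with the console. The front edge is nearly level at (265,174)–(628,178).

```bash
python3 - <<'E'
from h import *
p=np.load('pics/w4P.npy'); f=1/1.5625
for z in (.044,.048,.052):
    r=ray(p,np.array((397.5,125))*f,z); g=ray(p,np.array((505,126))*f,z); d=r-g
    print(z,r.round(4),g.round(4),np.linalg.norm(d).round(4),'yaw',np.degrees(np.arctan2(-d[0],d[1])).round(2))
e=[ray(p,np.array(x)*f,.032) for x in ((265,174),(628,178))]; d=e[0]-e[1]; print(e,np.linalg.norm(d),np.degrees(np.arctan2(-d[0],d[1])))
s=manip.get_state(); R=Rq(s['ee_rot']); tip=s['position']+R@[.0546,0,.0546]
x=p@np.r_[tip,1]; print('tip',tip,x[:2]/x[2]*1.5625,'tool x yaw',np.degrees(np.arctan2(R[1,0],R[0,0])))
x=p@np.r_[tip+[0,0,.003],1];print(x[:2]/x[2]*1.5625)
print(tri([p,P('top'),P('scene')],[np.array((397.5,125))*f,np.array((511,337))*f,np.array((313,266))*f]))
E
```

```text
0.044 [ 0.533  -0.1933] [ 0.5465 -0.2443] 0.0528 yaw 14.86
0.048 [ 0.5327 -0.1934] [ 0.546  -0.2436] 0.0519 yaw 14.86
0.052 [ 0.5324 -0.1935] [ 0.5455 -0.2429] 0.0511 yaw 14.86
[array([ 0.49167877, -0.13200535]), array([ 0.54049545, -0.31753272])] 0.19184231289135986 14.741742023145155
tip [ 0.50214045 -0.2028961   0.09783714] [399.42181698 200.25032456] tool x yaw 15.45827286009486
[399.39483368 200.82843246]
(array([ 0.52971966, -0.19419155,  0.04538851]), [[-0.0, 4.5], [-0.5, -0.1], [-1.1, -0.0]])
```

Request:
{"op": "carry_out", "data": {
  "moves": [0, 0.4, 0.2, -0.7, -0.01, 0, 0.5, 0.25, -0.9, 0, 0, 0.46, 0.22, -0.92, 0, 0, 0, 0, 0, 0, 0, 0, 0, 0, 0, 0, 0, 0, 0, 0, 0, 0, 0, 0, 0, 0, 0, 0, 0, 0, 0, 0, 0, 0, 0, 0, 0, 0, 0, 0]
}}

```text
clock: 8.3
position: [0.4632, -0.2108, 0.1274]
ee_rot: [0.0, 0.992, 0.129, 0.0]
contact_force: [0.1, 0.5, -1.0]
width: 0.0142
```

```bash
python3 - <<'E'
from h import *
im,p,s=wristshot('w5'); R=Rq(s['ee_rot']); print(s['position'],s['clock'],s['contact_force'],np.degrees(np.arctan2(R[1,0],R[0,0])))
tip=s['position']+R@[.0546,0.,.0546]; x=p@np.r_[tip,1]; print('tip',tip,x[:2]/x[2]*1.5625)
cv2.imwrite('pics/w5.png',cv2.resize(im[40:240,130:390,::-1],(780,600),interpolation=cv2.INTER_CUBIC))
E
```

```text
[ 0.46315304 -0.21082408  0.12741929] 8.3 [ 0.11468665  0.48631726 -1.0296778 ] 14.880270868261373
tip [ 0.51594116 -0.19682179  0.07283293] [399.36709037 200.18483801]
```

View pics/w5.png

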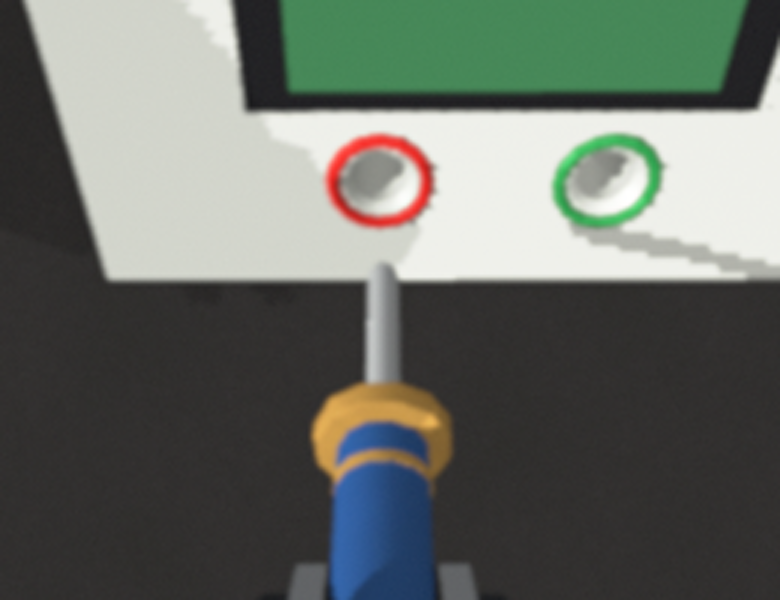

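The crop shows the tip at (382,265) directly in line with the red ring's centre at (380,180). Lateral alignment is good, so I'll check the mouth's position along x from this second view.

```bash
python3 - <<'E'
from h import *
p=np.load('pics/w5P.npy'); p4=np.load('pics/w4P.npy')
u=np.array((380,180.5))/3+[130,40]
print(ray(p,u,.048), tri([p,p4],[u,np.array((397.5,125))/1.5625]))
g=np.array((607,181))/3+[130,40]; print(np.linalg.norm(ray(p,g,.048)-ray(p,u,.048)))
E
```

```text
[ 0.53264413 -0.19311772] (array([ 0.5327069 , -0.19324598,  0.04700518]), [[0.2, -0.0], [-0.2, 0.0]])
0.05220339792317608
```

Request:
{"op": "carry_out", "data": {
  "moves": [0, 0.37, 0.1, -0.55, 0, 0, 0.37, 0.1, -0.55, 0, 0, 0.37, 0.1, -0.55, 0, 0, 0.37, 0.1, -0.54, 0, 0, 0.37, 0.09, -0.54, 0, 0, 0.37, 0.09, -0.55, 0, 0, 0, 0, 0, 0, 0, 0, 0, 0, 0, 0, 0, 0, 0, 0, 0, 0, 0, 0, 0]
}}

```text
clock: 9.35
position: [0.4854, -0.205, 0.0947]
ee_rot: [0.0, 0.992, 0.129, 0.0]
contact_force: [-0.6, -0.3, -0.7]
width: 0.0146
```

```bash
python3 - <<'E'
from h import *
im,p,s=wristshot('w6'); print(s['position'],s['clock'],s['contact_force'],s['moment'])
cv2.imwrite('pics/w6.png',cv2.resize(im[40:240,130:390,::-1],(780,600),interpolation=cv2.INTER_CUBIC))
E
```

```text
[ 0.48536785 -0.20503299  0.09471167] 9.35 [-0.60966778 -0.30802538 -0.74695504] [-0.01488393  0.024998   -0.01814338]
```

View pics/w6.png

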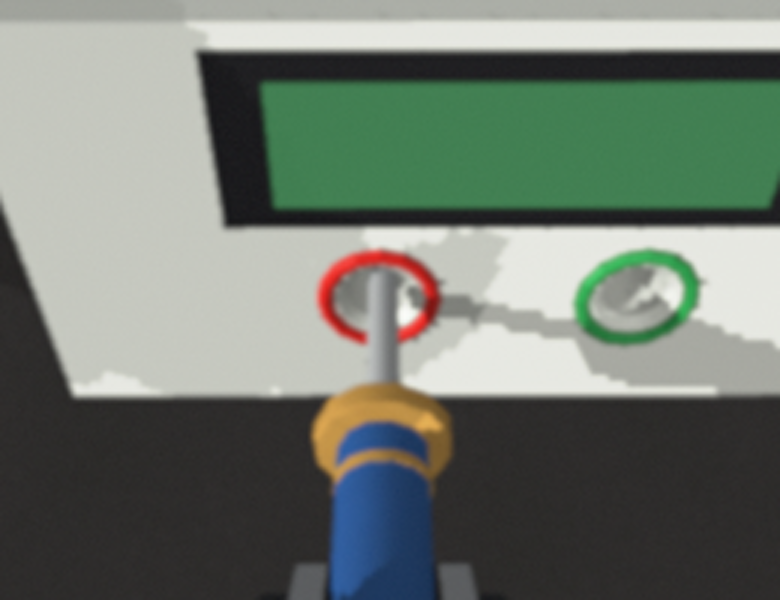

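The tip is inside the red well, centred, with no contact force. I'll go on to just above the button.

Request:
{"op": "carry_out", "data": {
  "moves": [0, 0.2, 0.05, -0.29, 0, 0, 0.2, 0.05, -0.29, 0, 0, 0.19, 0.05, -0.28, 0, 0, 0.19, 0.05, -0.28, 0, 0, 0, 0, 0, 0, 0, 0, 0, 0, 0, 0, 0, 0, 0, 0, 0, 0, 0, 0, 0, 0, 0, 0, 0, 0, 0, 0, 0, 0, 0]
}}

```text
clock: 10.4
position: [0.4931, -0.203, 0.0831]
ee_rot: [0.0, 0.992, 0.129, 0.0]
contact_force: [0.3, -0.3, -0.8]
width: 0.0143
```

```bash
python3 - <<'E'
from h import *
s=manip.get_state(); print(s['position'],s['contact_force'],s['moment'])
E
```

```text
[ 0.49312889 -0.20297506  0.08311177] [ 0.27199934 -0.31339687 -0.8299803 ] [0.02954991 0.02704647 0.03276535]
```

Request:
{"op": "carry_out", "data": {
  "moves": [0, 0, 0, 0, 0, 0, 0, 0, 0, 0, 0, 0, 0, 0, 0, 0, 0.11, 0.03, -0.16, 0, 0, 0.11, 0.03, -0.16, 0, 0, 0, 0, 0, 0, 0, 0, 0, 0, 0, 0, 0, 0, 0, 0, 0, 0, 0, 0, 0, 0, 0, 0, 0, 0],
  "squeeze": 100
}}

```text
clock: 11.4
position: [0.4953, -0.2024, 0.0799]
ee_rot: [0.0, 0.992, 0.13, 0.0]
contact_force: [-1.0, -1.2, 1.0]
width: 0.0137
```

Request:
{"op": "carry_out", "data": {
  "moves": [0, 0.06, 0.015, -0.08, 0, 0, 0.06, 0.015, -0.08, 0, 0, 0.05, 0.015, -0.08, 0, 0, 0, 0, 0, 0, 0, 0, 0, 0, 0, 0, 0, 0, 0, 0, 0, 0, 0, 0, 0, 0, 0, 0, 0, 0, 0, 0, 0, 0, 0, 0, 0, 0, 0, 0]
}}

```text
clock: 12.4
position: [0.497, -0.2019, 0.0774]
ee_rot: [0.0, 0.992, 0.13, 0.0]
contact_force: [-1.6, 0.1, 3.1]
width: 0.0133
```

```bash
python3 - <<'E'
from h import *
s=manip.get_state(); print(s['position'],s['contact_force'],s['contact_force']@[-.555,-.146,.819],s['moment'])
E
```

```text
[ 0.49703709 -0.20191844  0.07744797] [-1.58855186  0.11545596  3.14776477] 3.442809056391522 [-0.15630107  0.2922319  -0.06706396]
```

Request:
{"op": "carry_out", "data": {
  "moves": [0, 0.06, 0.015, -0.08, 0, 0, 0.06, 0.015, -0.08, 0, 0, 0.05, 0.015, -0.08, 0, 0, 0, 0, 0, 0, 0, 0, 0, 0, 0, 0, 0, 0, 0, 0, 0, 0, 0, 0, 0, 0, 0, 0, 0, 0, 0, 0, 0, 0, 0, 0, 0, 0, 0, 0]
}}

```text
clock: 13.4
position: [0.498, -0.2017, 0.0757]
ee_rot: [0.0, 0.992, 0.13, -0.001]
contact_force: [-5.5, -0.9, 8.6]
width: 0.0136
```

```bash
python3 - <<'E'
from h import *
im,p,s=wristshot('w7'); print(s['position'],s['clock'],s['contact_force'],s['contact_force']@[-.555,-.146,.819],s['moment'])
cv2.imwrite('pics/w7.png',cv2.resize(im[100:300,130:390,::-1],(780,600),interpolation=cv2.INTER_CUBIC))
E
```

```text
[ 0.49801224 -0.20170395  0.07568719] 13.4 [-5.49985099 -0.89131991  8.61967421] 10.242063178362367 [-0.18609973  0.69640418 -0.0352101 ]
```

View pics/w7.png

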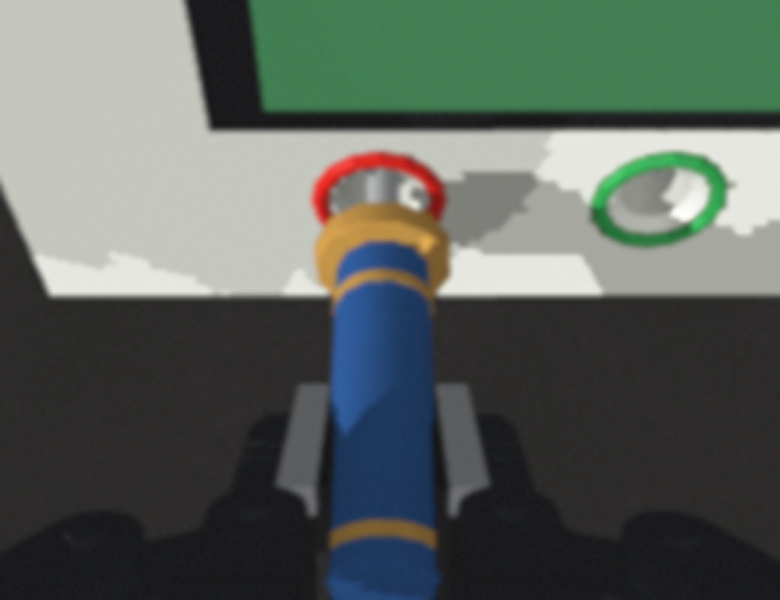

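The stylus is centred in the well. It pushes with 10 N along the bore and the motion stalled about 1 mm short of the command, so the button is at its stop. I'll hold a little longer and then withdraw along the axis.

Request:
{"op": "carry_out", "data": {
  "moves": [0, 0, 0, 0, 0, 0, 0, 0, 0, 0, 0, 0, 0, 0, 0, 0, 0, 0, 0, 0, 0, 0, 0, 0, 0, 0, -0.71, -0.19, 1.05, 0, 0, -0.71, -0.19, 1.05, 0, 0, -0.71, -0.19, 1.05, 0, 0, -0.71, -0.19, 1.05, 0, 0, -0.71, -0.19, 1.05, 0]
}}

```text
clock: 14.45
position: [0.4627, -0.211, 0.1285]
ee_rot: [0.0, 0.992, 0.129, 0.0]
contact_force: [0.1, -0.3, -0.1]
width: 0.0137
```

```bash
python3 - <<'E'
from h import *
im,p,s=wristshot('w8'); R=Rq(s['ee_rot']); print(s['position'],s['clock'],s['contact_force'],np.degrees(np.arctan2(R[1,0],R[0,0])))
cv2.imwrite('pics/w8.png',cv2.resize(im[...,::-1],(800,600),interpolation=cv2.INTER_CUBIC))
E
```

```text
[ 0.46267122 -0.21102271  0.12854803] 14.45 [ 0.0512109  -0.25657418 -0.10825358] 14.87612825790146
```

View pics/w8.png

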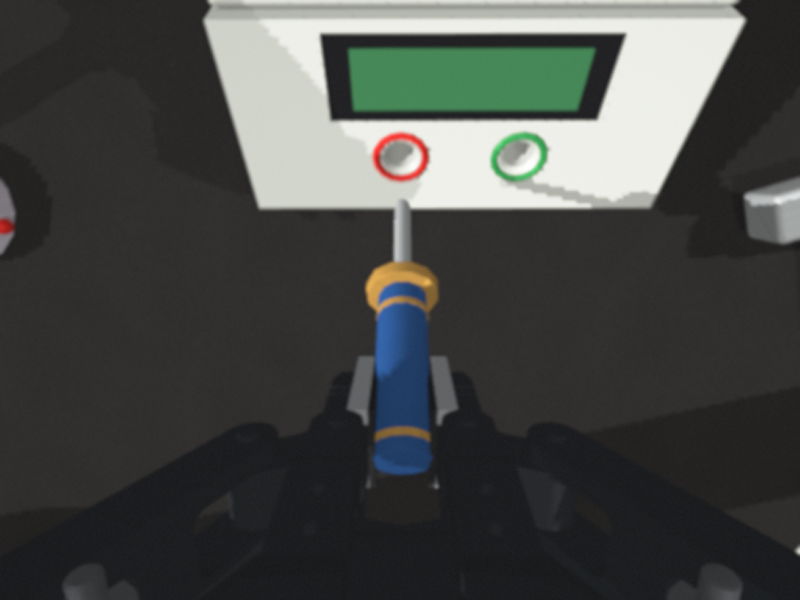

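The stylus sits unchanged in the grip: top at (402,457), collar at (402,287), tip at (402,200). Both wells look normal. I'll return to above the stand.

Request:
{"op": "carry_out", "data": {
  "moves": [0, -0.3, 0, 2.4, 0, 0, 1.9, 3.73, 0, 0.145, 0, 1.9, 3.73, 0, 0.145, 0, 1.9, 3.73, 0, 0.145, 0, 1.92, 3.73, 0, 0.145, 0, 1.92, 3.73, 0, 0.145, 0, 1.92, 3.73, 0, 0.145, 0, 1.92, 3.73, 0, 0.145, 0, 1.92, 3.73, 0, 0.145, 0, 1.96, 3.74, 0, 0.145]
}}

```text
clock: 15.5
position: [0.6333, 0.1264, 0.1517]
ee_rot: [0.0, 0.707, 0.707, 0.0]
contact_force: [0.6, 0.2, -0.8]
width: 0.0136
```

Request:
{"op": "carry_out", "data": {
  "moves": [0, 0, 0, 0, 0, 0, 0, 0, 0, 0, 0, 0, 0, 0, 0, 0, 0, 0, -1.5, 0, 0, 0, 0, -1.5, 0, 0, 0, 0, 0, 0, 0, 0, 0, 0, 0, 0, 0, 0, 0, 0, 0, 0, 0, 0, 0, 0, 0, 0, 0, 0]
}}

```text
clock: 16.5
position: [0.6332, 0.1248, 0.1223]
ee_rot: [0.0, 0.709, 0.705, 0.001]
contact_force: [0.6, -0.1, -1.2]
width: 0.0136
```

```bash
python3 - <<'E'
from h import *
im,p,s=wristshot('w9'); R=Rq(s['ee_rot']); print(s['position'],s['clock'],s['contact_force'],np.degrees(np.arctan2(R[1,0],R[0,0])))
tip=s['position']+R@[.0546,0.,.0546]; x=p@np.r_[tip,1]; print('tip',tip,x[:2]/x[2]*1.5625)
for y in (.178,.180):
    x=p@np.r_[.6333,y,.055,1]; print(x[:2]/x[2]*1.5625)
cv2.imwrite('pics/w9.png',cv2.resize(im[...,::-1],(800,600),interpolation=cv2.INTER_CUBIC))
E
```

```text
[0.63317105 0.12481989 0.1222845 ] 16.5 [ 0.58301373 -0.0869546  -1.1767045 ] 89.64748461574104
tip [0.63357959 0.1794252  0.06769134] [399.18570871 196.27304018]
[398.65257725 197.61908627]
[398.60696247 192.83175298]
```

View pics/w9.png

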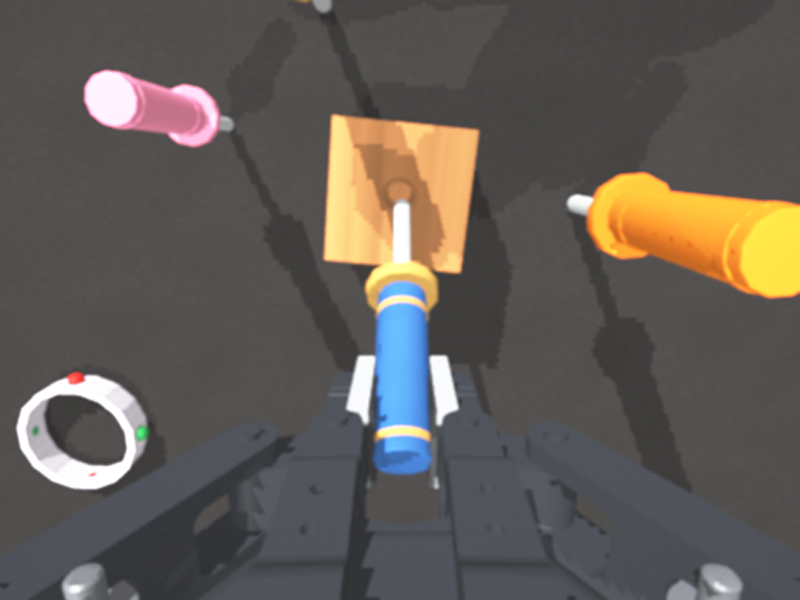

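The tip is at (402,201) over the hole at (399,190), and the block is centred at (399,194). I'll nudge −1 mm in x and lower the tip into the mouth.

Request:
{"op": "carry_out", "data": {
  "moves": [0, -0.08, 0.05, 0, 0, 0, 0, 0, -0.7, 0, 0, 0, 0, -0.7, 0, 0, 0, 0, -0.6, 0, 0, 0, 0, 0, 0, 0, 0, 0, 0, 0, 0, 0, 0, 0, 0, 0, 0, 0, 0, 0, 0, 0, 0, 0, 0, 0, 0, 0, 0, 0],
  "squeeze": 20
}}

```text
clock: 17.55
position: [0.632, 0.1254, 0.1016]
ee_rot: [0.0, 0.709, 0.705, 0.0]
contact_force: [-0.5, 1.4, 0.2]
width: 0.0139
```

Request:
{"op": "carry_out", "data": {
  "moves": [0, 0, 0.77, 0.31, 0, 0, 0, 0.49, 0.28, 0, 0, 0, 0.51, 0.25, 0, 0, 0, 0.52, 0.18, 0, 0, 0, 0.53, 0.15, 0, 0, 0, 0.55, 0.12, 0, 0, 0, 0.55, 0.08, 0, 0, 0, 0.56, 0.05, 0, 0, 0, 0.56, 0.01, 0, 0, 0, 0.57, -0.02, 0]
}}

```text
clock: 18.55
position: [0.632, 0.182, 0.1156]
ee_rot: [-0.0, 0.709, 0.705, 0.0]
contact_force: [0.3, -0.2, -0.1]
width: 0.0136
```

```bash
python3 - <<'E'
from h import *
im,p,s=wristshot('w10'); print(s['position'],s['clock'],s['contact_force'],s['moment'],s['width'])
cv2.imwrite('pics/w10.png',cv2.resize(im[...,::-1],(800,600),interpolation=cv2.INTER_CUBIC))
E
```

```text
[0.63200177 0.18202897 0.11557341] 18.55 [ 0.27812824 -0.20010627 -0.14194732] [-0.0014356  -0.00248318  0.01834407] 0.01361607203966279
```

View pics/w10.png

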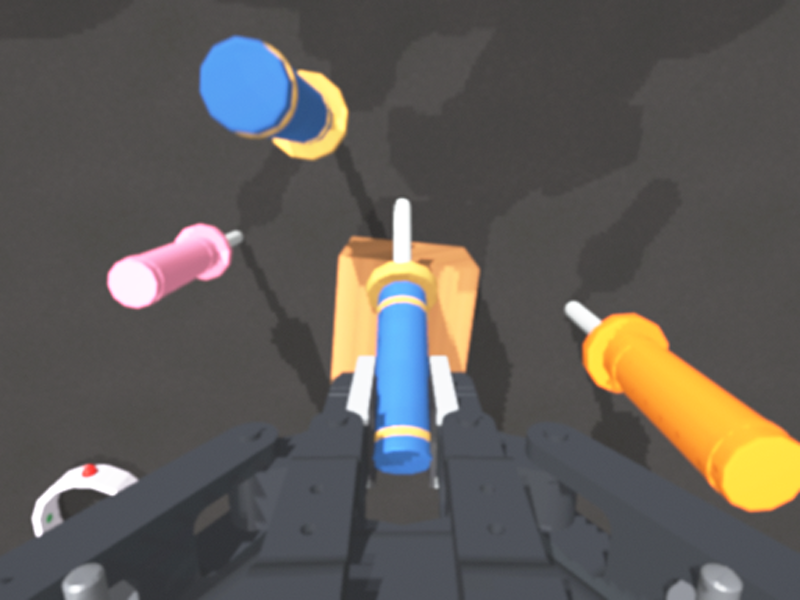

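The stylus is still at 35° (tip at (402,200)) and has slipped out of the hole mouth: I lifted before the tip had reached the far wall, and the fingers kept the tight grip. All 12 views are used, so from here I check images by code. I'll go back in, touch the far wall first and loosen the grip.

Request:
{"op": "carry_out", "data": {
  "moves": [0, 0, 0, 1, 0, 0, 0, -2.7, 0, 0, 0, 0, -2.71, 0, 0, 0, 0, 0, 0, 0, 0, 0, 0, -0.8, 0, 0, 0, 0, -0.8, 0, 0, 0, 0, -0.4, 0, 0, 0, 0, -0.2, 0, 0, 0, 0, -0.2, 0, 0, 0, 0, 0, 0],
  "squeeze": 20
}}

```text
clock: 19.6
position: [0.6319, 0.1277, 0.1013]
ee_rot: [-0.0, 0.709, 0.705, -0.0]
contact_force: [0.5, -0.0, -0.0]
width: 0.0139
```

```bash
cat >> h.py <<'E'
def sty(im):  # rows (800-scale) along stylus mid column: blue span, gold collar span, shaft top
    hsv=cv2.cvtColor(im,cv2.COLOR_RGB2HSV)[:,253:262].astype(int); m=np.median(hsv,axis=1)
    b=np.where((m[:,0]>95)&(m[:,0]<125)&(m[:,1]>100))[0]
    g=np.where((m[:,0]>15)&(m[:,0]<26)&(m[:,1]>110)&(m[:,2]>120))[0]
    w=np.where((m[:,1]<40)&(m[:,2]>130))[0]
    f=lambda a:(np.round(a*1.5625).astype(int).tolist() if len(a) else a)
    return 'blue',f(b[[0,-1]]) if len(b) else None,'gold',f(g),'grey',f(w[[0,-1]]) if len(w) else None
E
python3 - <<'E'
from h import *
for n in ('w2','w3','w9','w10'): print(n,sty(np.load(f'pics/{n}.npy')))
im,p,s=wristshot('w11'); print(s['position'],s['clock'],s['contact_force'],s['moment'],s['width']); print(sty(im))
E
```

```text
w2 ('blue', [339, 469], 'gold', [323, 325, 327, 328, 330, 331, 333, 334], 'grey', [319, 408])
w3 ('blue', [283, 473], 'gold', [120, 122, 273, 275, 277, 278], 'grey', [200, 434])
w9 ('blue', [283, 473], 'gold', [123, 125, 127, 273, 275, 277, 278], 'grey', [200, 434])
w10 ('blue', [283, 473], 'gold', [273, 275, 277, 278], 'grey', [198, 434])
[0.63190116 0.12770403 0.10127135] 19.6 [ 0.45814358 -0.0243108  -0.01718809] [ 0.01385268 -0.0138224   0.01256662] 0.013921782017511755
('blue', [283, 473], 'gold', [273, 275, 277, 278], 'grey', [200, 434])
```

Request:
{"op": "carry_out", "data": {
  "moves": [17, 0, 0, 0, 0, 17, 0, 0, 0, 0, 17, 0, 0, 0, 0, 17.5, 0, 0, 0, 0, 17.5, 0, 0, 0, 0, 17.5, 0, 0, 0, 0, 17.5, 0, 0.12, 0, 0, 17.5, 0, 0.12, 0, 0, 17.5, 0, 0, 0, 0, 17.5, 0, 0, 0, 0],
  "squeeze": 20
}}

```text
clock: 20.65
position: [0.632, 0.1299, 0.1016]
ee_rot: [0.0, 0.709, 0.705, 0.0]
contact_force: [-0.0, 0.1, -1.3]
width: 0.015
```

```bash
python3 - <<'E'
from h import *
im,p,s=wristshot('w12'); print(s['position'],s['clock'],s['contact_force'],s['moment'],s['width']); print(sty(im))
E
```

```text
[0.63202336 0.12988396 0.10162639] 20.65 [-0.01494541  0.07145315 -1.32877342] [-0.03058232  0.03885518 -0.00214668] 0.015008783066068655
('blue', [283, 473], 'gold', [133, 273, 275, 277, 278], 'grey', [202, 434])
```

Request:
{"op": "carry_out", "data": {
  "moves": [17.5, 0, 0.1, -0.05, 0, 17.5, 0, 0.1, -0.05, 0, 17.5, 0, 0.1, 0, 0, 17.5, 0, 0.1, 0, 0, 17.5, 0, 0, 0, 0, 17.5, 0, 0, 0, 0, 17.5, 0, 0, 0, 0, 17.5, 0, 0, 0, 0, 17.5, 0, 0, 0, 0, 17.5, 0, 0, 0, 0]
}}

```text
clock: 21.7
position: [0.6321, 0.1325, 0.101]
ee_rot: [0.001, 0.709, 0.705, -0.001]
contact_force: [-0.9, -4.7, 2.2]
width: 0.0147
```

```bash
python3 - <<'E'
from h import *
im,p,s=wristshot('w13'); print(s['position'],s['clock'],s['contact_force'],s['moment'],s['width']); print(sty(im))
E
```

```text
[0.63214433 0.13249779 0.10101399] 21.7 [-0.92706036 -4.71622319  2.23062974] [-0.9694594   0.17201201  0.05646198] 0.01468537434849269
('blue', [284, 473], 'gold', [141, 142, 275, 277, 278, 280], 'grey', [205, 434])
```

Request:
{"op": "carry_out", "data": {
  "moves": [18, 0, 0, 0, 0, 18, 0, 0, 0, 0, 18, 0, 0.24, 0.12, 0, 18, 0, 0.24, 0.12, 0, 18, 0, 0.25, 0.12, 0, 18, 0, 0.25, 0.12, 0, 18, 0, 0.25, 0.12, 0, 18, 0, 0.25, 0.11, 0, 18, 0, 0.25, 0.1, 0, 18, 0, 0, 0, 0]
}}

```text
clock: 22.75
position: [0.6321, 0.1517, 0.1088]
ee_rot: [-0.0, 0.709, 0.705, 0.0]
contact_force: [0.2, -3.0, 2.0]
width: 0.0156
```

```bash
python3 - <<'E'
from h import *
im,p,s=wristshot('w14'); print(s['position'],s['clock'],s['contact_force'],s['moment'],s['width']); print(sty(im))
E
```

```text
[0.63207118 0.15170564 0.10877232] 22.75 [ 0.22893736 -3.02215478  2.00442036] [-0.60239292 -0.1206162   0.02582119] 0.015561418121670502
('blue', [306, 478], 'gold', [297, 298, 300, 302], 'grey', [252, 419])
```

Request:
{"op": "carry_out", "data": {
  "moves": [18, 0, 0.34, 0.12, 0, 18, 0, 0.34, 0.1, 0, 18, 0, 0.35, 0.08, 0, 18, 0, 0.35, 0.06, 0, 18, 0, 0.35, 0.04, 0, 18, 0, 0.35, 0.02, 0, 18, 0, 0.36, 0, 0, 18, 0, 0.36, 0, 0, 18, 0, 0.36, -0.02, 0, 18, 0, 0, 0, 0]
}}

```text
clock: 23.8
position: [0.6319, 0.1834, 0.1125]
ee_rot: [-0.0, 0.709, 0.705, 0.0]
contact_force: [-0.6, -2.5, 0.7]
width: 0.0152
```

```bash
python3 - <<'E'
from h import *
im,p,s=wristshot('w15'); print(s['position'],s['clock'],s['contact_force'],s['moment'],s['width']); print(sty(im))
E
```

```text
[0.63186353 0.18344499 0.11254485] 23.8 [-0.64949193 -2.54944594  0.74090675] [-0.4888927   0.02132239  0.0133714 ] 0.015167507407424948
('blue', [345, 475], 'gold', [328, 409], 'grey', [322, 347])
```

It has pivoted upright (blue span 345–475, against 339–469 when it was first lifted). Now I'll centre and lower.

Request:
{"op": "carry_out", "data": {
  "moves": [18, 0, -0.2, 0, 0, 18, 0, -0.15, -0.1, 0, 18, 0, 0, -0.3, 0, 18, 0, 0, -0.4, 0, 18, 0, 0, -0.4, 0, 18, 0, 0, -0.4, 0, 18, 0, 0, -0.4, 0, 18, 0, 0, -0.4, 0, 18, 0, 0, 0, 0, 18, 0, 0, 0, 0]
}}

```text
clock: 24.85
position: [0.632, 0.1792, 0.0886]
ee_rot: [-0.0, 0.709, 0.705, -0.0]
contact_force: [-0.2, -0.4, -0.9]
width: 0.0156
```

```bash
python3 - <<'E'
from h import *
im,p,s=wristshot('w16'); print(s['position'],s['clock'],s['contact_force'],s['moment'],s['width']); print(sty(im))
E
```

```text
[0.63202488 0.17921625 0.08859716] 24.85 [-0.1524857  -0.35497766 -0.93514185] [-0.00986277  0.01134919 -0.01071878] 0.01555186865443607
('blue', [344, 475], 'gold', [327, 328, 330, 331, 333, 334, 336, 338, 339, 341], 'grey', [342, 412])
```

Request:
{"op": "carry_out", "data": {
  "moves": [18, 0, 0, -0.2, 0, 18, 0, 0, -0.2, 0, 18, 0, 0, -0.1, 0, 18, 0, 0, -0.1, 0, 18, 0, 0, 0, 0, 18, 0, 0, 0, 0, 18, 0, 0, 0, 0, 18, 0, 0, 0, 0, 18, 0, 0, 0, 0, 18, 0, 0, 0, 0]
}}

```text
clock: 25.9
position: [0.632, 0.1792, 0.0828]
ee_rot: [0.0, 0.709, 0.705, 0.0]
contact_force: [-0.4, 0.1, -1.1]
width: 0.0153
```

```bash
python3 - <<'E'
from h import *
im,p,s=wristshot('w17'); print(s['position'],s['clock'],s['contact_force'],s['moment'],s['width']); print(sty(im))
E
```

```text
[0.63204606 0.17917962 0.08275995] 25.9 [-0.37542846  0.09120062 -1.10365699] [-0.00275294  0.00090279  0.05360754] 0.015320175574928726
('blue', [344, 477], 'gold', [327, 328, 330, 331, 333, 334, 336, 338, 339, 341], 'grey', [342, 412])
```

Request:
{"op": "carry_out", "data": {
  "moves": [18, 0, 0, -0.1, 0, 18, 0, 0, -0.1, 0, 18, 0, 0, 0, 0, 18, 0, 0, 0, 0, 18, 0, 0, 0, 0, 18, 0, 0, 0, 0, 18, 0, 0, 0, 0, 18, 0, 0, 0, 0, 18, 0, 0, 0, 0, 18, 0, 0, 0, 0]
}}

```text
clock: 26.95
position: [0.632, 0.1792, 0.0807]
ee_rot: [0.0, 0.709, 0.705, 0.0]
contact_force: [-0.7, 0.5, -0.2]
width: 0.0159
```

```bash
python3 - <<'E'
from h import *
im,p,s=wristshot('w18'); print(s['position'],s['clock'],s['contact_force'],s['moment'],s['width']); print(sty(im))
E
```

```text
[0.63204297 0.17917782 0.08071867] 26.95 [-0.67078155  0.51169554 -0.15740396] [-0.00583132 -0.02864736  0.00829168] 0.01590741533964804
('blue', [344, 477], 'gold', [327, 328, 330, 331, 333, 334, 336, 338, 339, 341], 'grey', [342, 412])
```

Now release gently, then rise clear.

Request:
{"op": "carry_out", "data": {
  "moves": [18, 0, 0, -0.08, 0, 19, 0, 0, 0, 0, 20, 0, 0, 0, 0, 22, 0, 0, 0, 0, 26, 0, 0, 0, 0, 35, 0, 0, 0, 0, 45, 0, 0, 0, 0, 50, 0, 0, 0, 0, 50, 0, 0, 0, 0, 50, 0, 0, 0, 0]
}}

```text
clock: 28.0
position: [0.6321, 0.1792, 0.0799]
ee_rot: [0.0, 0.709, 0.705, 0.0]
contact_force: [-0.8, 0.0, -0.5]
width: 0.0426
```

```bash
python3 - <<'E'
from h import *
im,p,s=wristshot('w19'); print(s['position'],s['clock'],s['contact_force'],s['moment'],s['width']); print(sty(im))
E
```

```text
[0.6320535  0.17917734 0.07993838] 28.0 [-0.75723597  0.03058666 -0.54844474] [0.04626643 0.03252302 0.01718684] 0.042576672617067365
('blue', [342, 472], 'gold', [325, 327, 328, 330, 331, 333, 334, 336, 338], 'grey', [348, 348])
```

Request:
{"op": "carry_out", "data": {
  "moves": [50, 0, 0, 1.5, 0, 50, 0, 0, 3, 0, 50, 0, 0, 4, 0, 50, 0, 0, 4, 0, 50, 0, 0, 2.5, 0, 50, 0, 0, 0, 0, 50, 0, 0, 0, 0, 50, 0, 0, 0, 0, 50, 0, 0, 0, 0, 50, 0, 0, 0, 0]
}}

```text
clock: 29.05
position: [0.6314, 0.1791, 0.2283]
ee_rot: [-0.001, 0.709, 0.705, -0.001]
contact_force: [0.4, 0.2, 0.3]
width: 0.0426
```

```bash
python3 - <<'E'
from h import *
im,p,s=wristshot('w20'); print(s['position'],s['clock'],s['contact_force'])
def blobs(im,p,z):
    h=cv2.cvtColor(im,cv2.COLOR_RGB2HSV); f=[]
    m=cv2.inRange(h,(95,110,60),(125,255,255)); n,l,st,c=cv2.connectedComponentsWithStats(m)
    g=cv2.inRange(h,(15,110,120),(26,255,255)); n2,l2,st2,c2=cv2.connectedComponentsWithStats(g)
    print('blue',[(x.tolist()) for x in st[1:] if x[4]>60]); print('gold',[x.tolist() for x in st2[1:] if x[4]>25])
for n in ('w1','w20'): blobs(np.load(f'pics/{n}.npy'),None,0)
p=np.load('pics/w20P.npy')
for X in ([.6335,.179,.116],[.6335,.179,.060]): 
    x=p@np.r_[X,1]; print('pred',x[:2]/x[2])
for cam in ('top','scene'):
    a=np.load(f'pics/{cam}.npy'); b=manip.get_image(cam); np.save(f'pics/{cam}2.npy',b)
    hs=[cv2.inRange(cv2.cvtColor(i,cv2.COLOR_RGB2HSV),(95,110,60),(125,255,255)) for i in (a,b)]
    c=(302,213) if cam=='scene' else (216,183)
    for q in hs:
        n,l,st,ce=cv2.connectedComponentsWithStats(q); print(cam,[(ce[i].round(1).tolist(),int(st[i][4])) for i in range(1,n) if np.hypot(*(ce[i]-c))<40])
    d=cv2.absdiff(cv2.GaussianBlur(a,(5,5),0),cv2.GaussianBlur(b,(5,5),0)).max(2)>40
    n,l,st,ce=cv2.connectedComponentsWithStats(d.astype(np.uint8)); print([x.tolist() for x in st[1:] if x[4]>15])
E
```

```text
[0.631445   0.17906745 0.22833677] 29.05 [0.44003958 0.15277841 0.33721795]
blue [[198, 54, 30, 30, 613], [256, 164, 13, 7, 65], [256, 174, 15, 15, 119]]
gold [[209, 60, 33, 36, 82], [236, 134, 58, 64, 992], [345, 160, 58, 40, 99], [338, 170, 46, 45, 448]]
blue [[192, 59, 30, 31, 619], [217, 75, 11, 17, 62], [252, 168, 13, 9, 75], [253, 183, 13, 11, 85]]
gold [[219, 64, 18, 16, 29], [205, 82, 32, 18, 53], [234, 138, 57, 64, 1022], [352, 164, 47, 45, 100], [335, 174, 63, 48, 450]]
pred [258.74316062 186.13500845]
pred [258.57341682 172.066729  ]
top [([214.8, 183.1], 16), ([186.5, 192.1], 48)]
top [([215.1, 183.2], 12), ([187.1, 191.9], 35)]
[[123, 117, 129, 267, 16032], [289, 150, 30, 17, 220], [453, 160, 49, 41, 1073], [204, 175, 11, 15, 127], [405, 226, 11, 13, 89], [418, 249, 15, 18, 121], [416, 316, 25, 11, 48], [6, 329, 8, 6, 40], [0, 332, 113, 52, 3103], [237, 345, 56, 39, 1048], [266, 353, 28, 13, 149], [295, 368, 10, 16, 118]]
scene [([341.2, 207.7], 48), ([301.9, 213.0], 27), ([339.0, 218.9], 96), ([301.3, 221.2], 30)]
scene [([341.1, 207.7], 49), ([301.9, 212.8], 28), ([339.0, 218.9], 96), ([301.5, 221.1], 28)]
[[283, 0, 63, 58, 1567], [298, 0, 58, 16, 432], [361, 0, 4, 8, 25], [361, 0, 10, 32, 149], [373, 0, 24, 21, 353], [287, 8, 63, 18, 591], [374, 22, 20, 12, 171], [347, 29, 40, 61, 1089], [470, 34, 42, 65, 1094], [340, 39, 21, 23, 267], [300, 59, 41, 35, 494], [302, 60, 19, 10, 62], [322, 61, 9, 7, 40], [350, 69, 5, 7, 23], [290, 73, 34, 36, 537], [329, 83, 51, 23, 791], [104, 103, 80, 18, 656], [293, 106, 46, 24, 765], [142, 126, 7, 9, 44], [45, 137, 31, 38, 499], [139, 142, 5, 6, 21], [297, 152, 9, 13, 81], [305, 177, 4, 11, 32], [171, 203, 33, 24, 173]]
```

The stylus's position and height match the start in all cameras. One last numeric check: that the weight and bystanders haven't moved, since the other differences are arm and shadow.

```bash
python3 - <<'E'
from h import *
for cam,box in (('scene',(155,165,190,200)),('top',(310,150,345,180))):
    for n in ('','2'):
        i=np.load(f'pics/{cam}{n}.npy'); m=cv2.inRange(cv2.cvtColor(i,cv2.COLOR_RGB2HSV),(10,110,110),(28,255,255))
        M=cv2.moments(m[box[1]:box[3],box[0]:box[2]],True); print(cam,'weight',M['m00'],M['m10']/M['m00'],M['m01']/M['m00'])
manip.sign_off()
E
```

```text
scene weight 10.0 16.3 24.0
scene weight 52.0 16.53846153846154 24.076923076923077
top weight 52.0 14.51923076923077 16.28846153846154
top weight 54.0 14.444444444444445 16.25925925925926
the job is handed in; nothing more can be done
```

The job is done and handed in at about 29 s of the 58 s allowed. I took the stylus from its stand, pressed the red-ringed calibration button fully home with its tip, and put it back upright in the stand. I leaned it 35° between the pads against the rim of the stand's hole, because the tool itself can only point down.

**Button:** The push reached about 10 N along the well, against 5 N needed, and the motion stalled at the stop. I held it there for about 1.1 s and then withdrew along the axis. I did not see the button's travel directly, so "fully home" rests on the force and the stall. I did not check that it sprang back beyond the last wrist view, where the red well looked normal. The stylus never went near the green well.

**Return:** My first try at straightening the stylus in the hole failed: the tip slid out because I lifted too early and the grip was still tight. Nothing was disturbed. The second try, with the tip against the hole's wall and a lighter grip, worked.

**Last checks:**
- The stylus was back within about 0.3 px of its starting place in the scene and top views, and the wrist view agreed with an upright stylus.
- The weight's position was unchanged to within about 0.3 px in both views.
- The hammer, pliers and bangle were never approached. I compared them only through image differences, which I put down to the arm and its shadows.
- All 12 picture views were used before the return was finished, so the final checks were made by image code rather than by eye.

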